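# Press the cork stopper home on the storage jar

### The arm

A 6-joint arm with a two-finger parallel gripper is mounted at the origin on the work surface; the furniture and walls round the work are solid. World frame = base frame: x ahead of the robot, y to its left, z up, the work surface at z = 0. Lengths are in m, angles in rad, forces in N, time in s.
With the tool pointing down it reaches from about 0.35 to 0.725 m from the base axis. Payload 4.3 kg.
Tool frame: the origin (TCP) lies midway between the tips of the shut fingers; the grasp point (between the pads) lies 19 mm behind it; z points along the fingers, y is the line along which they close (so a half turn about z gives the same grasp; the last joint's range is limited). The gripper opens to 85 mm and grips with 20 to 120 N. Pads are 22 mm wide; open, the fingers measure 114 mm over their backs; the gripper's body (76 mm by 85 mm) begins 54 mm behind the grasp point. The pads swing forward as they close: fully open they stand 13 mm farther back than shut.
Start: joints at [1.206, 0.377, 0.081, 1.274, 0, 1.46], TCP at [0.145, 0.556, 0.231] pointing down, gripper open.
Joint ranges: [-2.72, 2.72], [-0.84, 1.66], [-1.02, 1.22], [-1.77, 2.12], [-1.37, 1.28], [-3.14, 3.14]. Speed limits (rad/s): [2.57, 2.57, 3.14, 3.14, 3.14, 3.14].

### API

Orientations are given as a unit quaternion [x, y, z, w].
In Python, from workcell import manip, cams, workorder gives the robot as it stands. The module is installed in compiled form; this text tells all that it offers.
- The arm moves only by the shell command python3 -m inch 'ROWS'. ROWS is JSON, a list that holds one entry, the list of rows, each a list of 7 numbers: the shift along the tool's x, y, z in m, then the turn, a rotation vector about the tool's x, y, z in rad, then the closure, from -1 (fully open) to 1 (shut). In form: [[[tx, ty, tz, ax, ay, az, gripper], ...]]. A call has 1 to 12 rows; each row shifts and turns the commanded pose from where the row before left it, along the tool's axes as they then stand; what a row does not reach is not made up. A row lasts 1/10 s, in which the tool goes at most 50 mm and 8.59 degrees, less where a joint would pass 70% of its speed; a pose out of reach is approached as far as the arm can. A call is refused whole if a number of a shift passes 0.05 or a number of a turn 0.15, either way. A call with a gripper value outside its range is refused whole. The fingers move at their own pace and stop on an object; the grip force is fixed at half the most. Time passes only in rows, so rows that do not move let the fingers close. It gives the time, the measured TCP pose, the force, the opening and the grip force at its end, in the units of the state.
- manip.sense(): the state, without advancing time (a new reading comes with each control period).
- cams.snapshot(name): name is "side" or "top" or "wrist"; returns the picture (420x560x3 uint8, blue, green, red); there is no depth.
- cams.camera_info(name): a dict with "K" (3x3 intrinsics, pixels), "camera_from_world" (4x4, takes a point from world to camera coordinates). Camera axes: x right, y down, z forward; pixel columns grow to the right and rows downward; lengths in m; the calibration is good to about 2 mm. A picture is of the moment at which its call begins: read the wrist's pose just before it. camera_info takes no time and is no camera call; for the wrist camera it gives the pose at the moment of the call.
- workorder.finish_job(): hands the job in; it is judged then, once.
The state is a dict: "t": time; "joint_positions": joint angles; "qd": joint speeds; "effort": joint torques, N m; "tcp_pos": TCP position; "tcp_rot": TCP orientation; "ft_force": force on the tool from outside, world axes, zero at the start; "moment": the same for the moment, N m; "finger_gap": finger opening in m; "grip_force": force on a finger pad.
Only numpy, scipy, OpenCV 4.12 (cv2) and the standard library are available. Lean on these libraries where they do the work, as an engineer would, in place of code of your own. Each camera call takes 0.05 s, during which the arm holds its last target. There are 200 camera calls.

### The job

One of the three glass storage jars has not been closed properly: its cork stopper stands well proud of the rim. Press that stopper straight down until it is fully home, with the jar left standing upright in its place, and leave the two jars that are already shut alone.

Things in the scene. Friction and masses are not known exactly. Their poses are not given: they have to be found in the camera images.
- open_jar: The jar to close: empty clear glass, loose, round, 60 mm across, rim 91 mm up, about 0.33 kg. Origin: centre of its underside, z up. In its mouth, on its axis, a cork stopper: flat round head 59 mm across, 14 mm thick, on a 30 mm plug. It starts 14 to 20 mm proud, the flat top of its head 119 to 125 mm above the origin; fully home, the top is 105 mm above it.
- stopper (a joint): How far the open jar's stopper is pushed in, m: 0 is 20 mm proud of the rim (top of its head 125 mm above the jar's origin), 0.020 is fully home (head on the rim, top at 105 mm). It slides straight down the jar's axis against a friction of about 4 N, stays where it is left, stops hard when home, and cannot come out.
- shut_jar_1: A jar of the same make, loose, whose stopper is already fully home: the flat top of the cork head is 105 mm above its origin, which is the centre of the jar's underside.
- shut_jar_2: Another jar of the same make, loose, also already shut: the flat top of the cork head is 105 mm above its origin, which is the centre of the jar's underside.
Things that resemble listed ones, but are neither listed nor needed, are in the scene too. Leave any pink look-alike of the shut_jar_2 alone. Leave any red look-alike of the shut_jar_1 alone.

How it is judged:
By the outcome, as a careful person would: the job done as asked, in the order asked, and still so for the second after the job is handed in, with the robot touching nothing.
It also fails if it takes over 32 s, if anything falls off the work surface, if the arm or the gripper's body presses on something with over 40 N, if the wrist force passes 120 N, or if a joint passes its speed limit or range.

## Working session

There is one attempt and no reset: what is moved stays moved. The work goes in short steps, Python scripts to look and compute and a shell command to move; the robot and the scene stay as the last step left them, time stands still between calls to the robot, and variables do not carry over. Pictures are saved under pics/ and viewed, at most 10 in all, crops included, and the job is handed in when it is done.

```bash
mkdir -p pics; python3 - <<'E'
from workcell import manip, cams
import cv2, numpy as np
s=manip.sense(); print({k:np.round(s[k],3) for k in ("t","tcp_pos","tcp_rot","ft_force","finger_gap")})
for n in("side","top"):
    i=cams.camera_info(n); print(n,np.round(i["K"],1).tolist(),np.round(i["camera_from_world"],3).tolist())
    cv2.imwrite(f"pics/{n}0.png",cams.snapshot(n))
E
```

```text
{'t': np.float64(0.0), 'tcp_pos': array([0.145, 0.556, 0.23 ]), 'tcp_rot': array([ 0.127,  0.992, -0.001, -0.   ]), 'ft_force': array([ 0.315, -0.425,  0.625]), 'finger_gap': np.float64(0.086)}
side [[434.6, 0.0, 280.9], [0.0, 434.6, 202.4], [0.0, 0.0, 1.0]] [[0.991, -0.132, -0.001, -0.375], [-0.079, -0.586, -0.806, 0.122], [0.105, 0.8, -0.591, 1.196], [0.0, 0.0, 0.0, 1.0]]
top [[495.5, 0.0, 285.0], [0.0, 495.5, 203.1], [0.0, 0.0, 1.0]] [[0.013, -1.0, -0.026, 0.024], [-0.996, -0.011, -0.085, 0.375], [0.085, 0.027, -0.996, 1.481], [0.0, 0.0, 0.0, 1.0]]
```

View pics/side0.png

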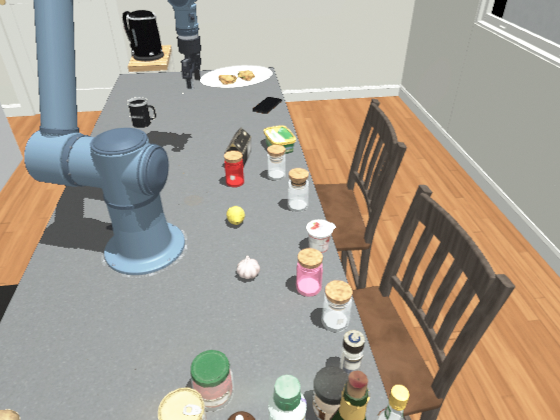

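View pics/top0.png

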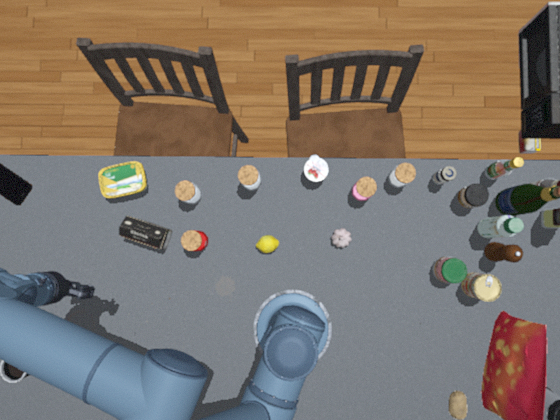

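The side view shows clear jars with corks near (277,162), (298,189) and (338,305). In the top view they are at (187,191), (249,178) and (402,176). The red and pink look-alikes are also there. Next I triangulate the cork heads and zoom in.

```bash
python3 - <<'E'
from workcell import cams
import cv2, numpy as np
S=cv2.imread("pics/side0.png");T=cv2.imread("pics/top0.png")
def crop(I,c,w=35):return cv2.resize(I[c[1]-w:c[1]+w,c[0]-w:c[0]+w],(260,260),interpolation=cv2.INTER_CUBIC)
sc=[(277,162),(298,189),(338,305)];tc=[(187,191),(249,178),(402,176)]
cv2.imwrite("pics/crops.png",np.vstack([np.hstack([crop(S,c) for c in sc]),np.hstack([crop(T,c) for c in tc])]))
P=[]
for n in("side","top"):
    i=cams.camera_info(n);P.append(np.array(i["K"])@np.array(i["camera_from_world"])[:3])
def cork(I,c,w=26):
    h=cv2.cvtColor(I,cv2.COLOR_BGR2HSV);m=cv2.inRange(h,(8,90,110),(22,255,255))
    k=np.zeros_like(m);k[c[1]-w:c[1]+w,c[0]-w:c[0]+w]=1;m=m*k
    cs=max(cv2.findContours(m,0,2)[0],key=cv2.contourArea)
    return cs, cv2.boundingRect(cs)
for a,b in zip(sc,tc):
    cs,r=cork(S,a);ct,q=cork(T,b)
    es=cv2.fitEllipse(cs);et=cv2.fitEllipse(ct)
    X=cv2.triangulatePoints(P[0],P[1],np.array(es[0],float),np.array(et[0],float))[:,0];X=X[:3]/X[3]
    print("side",r,np.round(es[0],1),"top",q,np.round(et[0],1),np.round(et[1],1),"X",X.round(4))
E
```

```text
side (289, 173, 14, 11) [295.7 178. ] top (176, 181, 19, 19) [184.5 190.4] [17.9 18.4] X [ 0.4432  0.3458 -0.0399]
side (307, 163, 17, 47) [318.9 174.6] top (239, 166, 19, 19) [247.6 174.8] [18.1 18.4] X [0.4742 0.1298 0.1088]
side (341, 279, 23, 47) [353.9 299.5] top (376, 150, 52, 9) [409.5 153.6] [  7.5 188.5] X [ 0.5063 -0.33    0.0851]
```

View pics/crops.png

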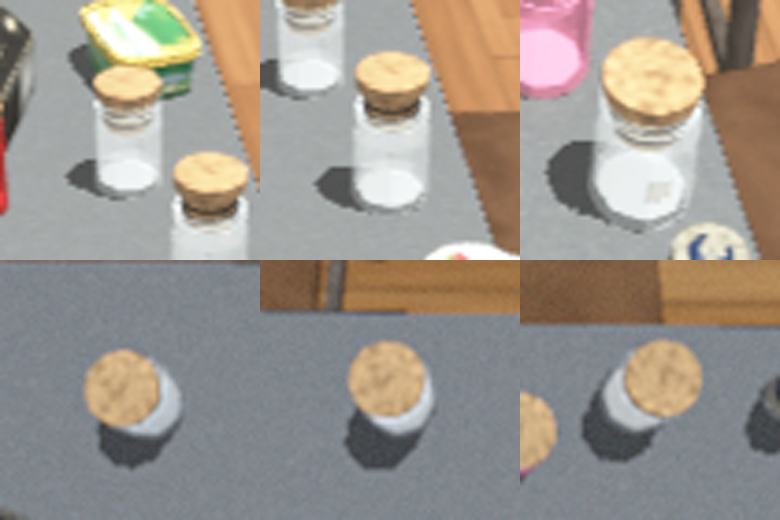

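The middle jar (side (298,189), top (249,178)) is the open one: there is a dark gap under its cork head. The other two heads sit on their rims. Next I locate its axis.

```bash
python3 - <<'E'
from workcell import cams,manip
import numpy as np,cv2
from scipy.spatial.transform import Rotation as R
P={n:np.array(cams.camera_info(n)["K"])@np.array(cams.camera_info(n)["camera_from_world"])[:3] for n in("side","top")}
def onz(n,uv,z):
    p=P[n];M=np.c_[p[:,0],p[:,1],-np.array([*uv,1])];x=np.linalg.solve(M,-(p[:,2]*z+p[:,3]));return x[:2].round(4)
t=(247.6,174.8);s=(298.8,173.6)
X=cv2.triangulatePoints(P["side"],P["top"],np.array(s),np.array(t))[:,0];print("tri",X[:3]/X[3])
print(onz("top",t,.12),onz("side",s,.12),"base side",onz("side",(297.7,204.6),.004))
st=manip.sense();d=np.r_[onz("top",t,.12),.16]-st["tcp_pos"]
print(R.from_quat(st["tcp_rot"]).inv().apply(d))
E
```

```text
tri [0.44740718 0.13274911 0.11581644]
[0.4455 0.1324] [0.448  0.1264] base side [0.448  0.1305]
[-0.3978262  -0.33385522  0.07097836]
```

```bash
python3 -m inch '[[[-0.033,-0.028,0,0,0,0,1],[-0.033,-0.028,0,0,0,0,1],[-0.033,-0.028,0,0,0,0,1],[-0.033,-0.028,0,0,0,0,1],[-0.033,-0.028,0,0,0,0,1],[-0.033,-0.028,0,0,0,0,1],[-0.033,-0.028,0,0,0,0,1],[-0.033,-0.028,0,0,0,0,1],[-0.033,-0.028,0,0,0,0,1],[-0.033,-0.028,0,0,0,0,1],[-0.033,-0.028,0,0,0,0,1],[-0.033,-0.028,0,0,0,0,1]]]'
cat > m.py <<'E'
from workcell import manip
import numpy as np
from scipy.spatial.transform import Rotation as R
s=manip.sense();r=R.from_quat(s["tcp_rot"])
print(s["t"],np.round(s["tcp_pos"],4),r.as_matrix().round(3).tolist(),np.round(s["ft_force"],2),s["finger_gap"],"tool shift",r.inv().apply(np.array([.4465,.131,.135])-s["tcp_pos"]).round(4))
E
python3 m.py
```

```text
t: 1.3
tcp_pos: [0.4439, 0.1298, 0.231]
tcp_rot: [0.127, 0.992, 0.0, -0.0]
ft_force: [-0.4, 1.0, 0.6]
finger_gap: -0.0001
grip_force: 0.0
1.3 [0.4439 0.1298 0.231 ] [[-0.968, 0.252, -0.0], [0.252, 0.968, 0.0], [0.0, 0.0, -1.0]] [-0.38  0.95  0.62] -0.00011446495280164858 tool shift [-0.0023  0.0018  0.096 ]
```

```bash
python3 -m inch '[[[0,0,0.022,0,0,0,1],[0,0,0.022,0,0,0,1],[0,0,0.022,0,0,0,1],[0,0,0.022,0,0,0,1],[0,0,0,0,0,0,1],[0,0,0,0,0,0,1]]]'
python3 m.py; python3 - <<'E'
from workcell import cams
import cv2,numpy as np
a=cams.snapshot("side")[110:230,230:350];b=cams.snapshot("top")[120:240,190:310]
cv2.imwrite("pics/near.png",np.hstack([cv2.resize(i,(400,400),interpolation=2) for i in(a,b)]))
E
```

```text
t: 1.9
tcp_pos: [0.4428, 0.1314, 0.1432]
tcp_rot: [0.127, 0.992, -0.0, -0.001]
ft_force: [0.5, -0.7, -0.0]
finger_gap: -0.0003
grip_force: 0.0
1.9 [0.4428 0.1314 0.1432] [[-0.968, 0.252, -0.002], [0.252, 0.968, -0.0], [0.001, -0.001, -1.0]] [ 0.55 -0.66 -0.03] -0.00028694459036309193 tool shift [-0.0037  0.0005  0.0082]
```

View pics/near.png

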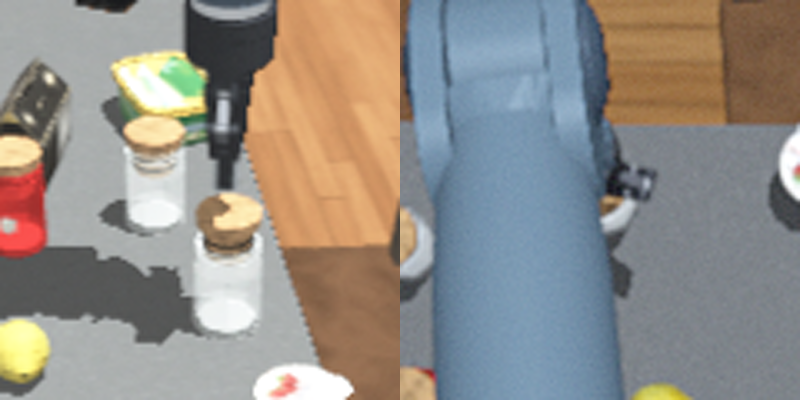

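The fingertip (near-crop (225,188)) stands just above the cork head centre (230,213), about 3 mm short in x. I correct that and press down slowly.

```bash
python3 -m inch '[[[-0.0036,0.0005,0.005,0,0,0,1],[0,0,0.005,0,0,0,1],[0,0,0.004,0,0,0,1],[0,0,0.003,0,0,0,1],[0,0,0.003,0,0,0,1],[0,0,0.003,0,0,0,1],[0,0,0.003,0,0,0,1],[0,0,0.003,0,0,0,1],[0,0,0.002,0,0,0,1],[0,0,0.002,0,0,0,1],[0,0,0,0,0,0,1]]]'; python3 m.py
```

```text
t: 3.1
tcp_pos: [0.447, 0.1311, 0.11]
tcp_rot: [0.127, 0.992, 0.0, -0.0]
ft_force: [-0.5, -0.5, -0.8]
finger_gap: 0.0
grip_force: 0.0
3.1 [0.447  0.1311 0.11  ] [[-0.968, 0.252, -0.0], [0.252, 0.968, 0.0], [0.0, 0.0, -1.0]] [-0.5  -0.5  -0.75] 3.951240121127586e-05 tool shift [ 0.0004 -0.0002 -0.025 ]
```

```bash
python3 -m inch '[[[0,0,0.001,0,0,0,1],[0,0,0.001,0,0,0,1],[0,0,0.001,0,0,0,1]]]'; python3 -m inch '[[[0,0,0.001,0,0,0,1]]]';python3 -m inch '[[[0,0,0.001,0,0,0,1]]]'
```

```text
t: 3.4
tcp_pos: [0.4471, 0.1311, 0.1073]
tcp_rot: [0.127, 0.992, 0.0, 0.0]
ft_force: [-1.3, 0.1, 3.5]
finger_gap: -0.0
grip_force: 1.9
t: 3.5
tcp_pos: [0.4471, 0.1311, 0.1063]
tcp_rot: [0.127, 0.992, 0.0, 0.0]
ft_force: [-0.7, -0.3, 3.3]
finger_gap: 0.0001
grip_force: 1.9
t: 3.6
tcp_pos: [0.4471, 0.1311, 0.1053]
tcp_rot: [0.127, 0.992, 0.0, 0.0]
ft_force: [-0.3, -0.3, 4.5]
finger_gap: 0.0
grip_force: 1.9
```

Sliding at about 4 N; I continue to the hard stop.

```bash
python3 -m inch '[[[0,0,0.001,0,0,0,1]]]';python3 -m inch '[[[0,0,0.0005,0,0,0,1],[0,0,0,0,0,0,1]]]'
```

```text
t: 3.7
tcp_pos: [0.4475, 0.1312, 0.105]
tcp_rot: [0.127, 0.992, 0.0, 0.001]
ft_force: [-4.1, -0.6, 16.1]
finger_gap: -0.0002
grip_force: 7.9
t: 3.9
tcp_pos: [0.4477, 0.1312, 0.105]
tcp_rot: [0.127, 0.992, 0.0, 0.001]
ft_force: [-3.7, -0.4, 13.3]
finger_gap: -0.0
grip_force: 6.4
```

Hard stop at z = 0.105 m, with the force up to 16 N. Now I retreat straight up and clear the view.

```bash
python3 -m inch '[[[0,0,-0.003,0,0,0,1],[0,0,-0.01,0,0,0,1],[0,0,-0.03,0,0,0,1],[0,0,-0.04,0,0,0,1],[0,0,-0.04,0,0,0,1],[0.03,0.03,0,0,0,0,1],[0.03,0.03,0,0,0,0,1],[0.03,0.03,0,0,0,0,1],[0.03,0.03,0,0,0,0,1],[0.03,0.03,0,0,0,0,1],[0.03,0.03,0,0,0,0,1],[0,0,0,0,0,0,1]]]'
python3 - <<'E'
from workcell import cams
import cv2,numpy as np
a=cams.snapshot("side")[110:230,230:350];b=cams.snapshot("top")[120:240,190:310]
cv2.imwrite("pics/end.png",np.hstack([cv2.resize(i,(400,400),interpolation=2) for i in(a,b)]))
E
```

```text
t: 5.1
tcp_pos: [0.3158, 0.3541, 0.227]
tcp_rot: [0.124, 0.992, 0.001, -0.0]
ft_force: [-0.2, -1.2, -0.4]
finger_gap: 0.0
grip_force: 0.0
```

View pics/end.png

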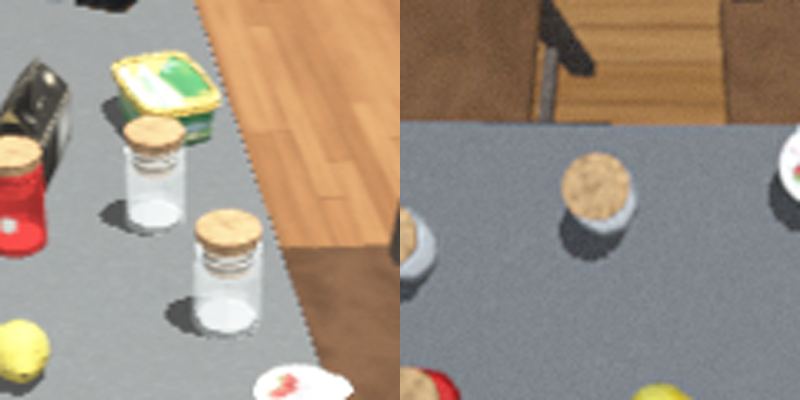

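The picture shows the jar's cork (side crop (228,230)) now seated on the rim with no gap. The jar is upright in its place and the other jars are untouched.

```bash
python3 -c "from workcell import workorder; print(workorder.finish_job())"
```

```text
the job is handed in; nothing more can be done
None
```

I pressed the open jar's stopper down to its hard stop (head top at 105 mm), with the jar left upright in its place and the other jars untouched, and handed the job in at about 5 s.

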